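Set the shot dispenser's cap and tip the balls out

TASK

Turn the cap of the tipping clear jar until the smallest hole that still lets the steel balls through (the middle-sized of its three holes) is squarely on the side towards the metal tray. Only then tip the jar right over towards the tray (its side handle is there for that), so that all three balls roll out into the tray, and let go; the jar may stay tipped.

Things in the scene. Friction and masses are not known exactly. Their poses are not given: they have to be found in the camera images.
- stand: the dispenser's fixed stand: wooden base 270 x 150 x 12 mm, two steel posts (y = +-54 mm, 152 mm high) that carry the jar, and in front of them a fixed open aluminium tray (x = 20 to 170, y = -60 to 60 mm; floor 17, rim 55 mm above the bench). Origin on the bench straight below the jar's pivot; x points from jar to tray (away from the robot within 20 degrees), y to the handle's side, z up.
- cap (a joint): turn of the cap, rad, counter-clockwise positive from above, -1.7 to 1.7. Flat brass disc, 88 mm across; three holes 25 mm from its axis: 23 mm across (fits the balls), 33 mm (90 deg counter-clockwise of it, too large), 9 mm (90 deg clockwise, too small). At 0 the 23 mm hole is on the tray side (stand +x). Starts at 0.6 to 1.3; friction of 0.06 N m holds it where it is left.
- cap_grip (a point): point on the cap's axis where its upright finger bar is gripped, 26 mm above the cap's top face and, with the jar upright, 222 mm above the bench, straight over the stand's origin. The dark steel bar is 26 mm long, 10 mm thick, 38 mm high; its length runs along this point's x axis, which points from the cap's axis to the 23 mm hole; grip it across the point's y.
- jar (a joint): tipping angle of the jar, rad: 0 upright with the cap on top (start), positive as the cap goes over towards the tray, stop at 2.2. Clear cylinder, 74 mm across, 110 mm high, pivoted at its middle, 135 mm above the bench, about the stand's y axis. Friction of 0.2 N m (2 N at the handle) holds it where it is left; the balls run out at 1.8 to 2.2.
- handle (a point): middle of the jar's round steel handle bar: 12 mm thick, 62 mm long, parallel to the stand's y, centred 98 mm to the side of the jar. An arm joins its inner end to the pivot, 100 mm away, and turns with the jar: at jar angle q it leans q - 55 degrees from vertical towards the tray (start: stand x = -82, height 192 mm). The bar can be held loosely between the fingers and swept over the top.
- ball1_center (a point): dark steel ball, 14 mm across, 12 g; its centre. At the start it lies on the jar's inner floor (92 mm above the bench) and is seen through the clear wall.
- ball2_center (a point): dark steel ball, 14 mm across, 12 g; its centre. At the start it lies on the jar's inner floor (92 mm above the bench) and is seen through the clear wall.
- ball3_center (a point): dark steel ball, 14 mm across, 12 g; its centre. At the start it lies on the jar's inner floor (92 mm above the bench) and is seen through the clear wall.

How it is judged:
On the way, in this order (a step that is already met when the one before it is completed fails the run):
1. the cap's 23 mm hole is turned to the tray side (within 10 degrees) while the jar still stands upright (value of joint cap between -0.175 and 0.175 rad and value of joint jar below 0.4 rad), for 0.2 s.
2. the jar is tipped over, past level (value of joint jar above 1.57 rad), for 0.1 s.
At the end, for the whole second after the job is handed in: all three balls lie in the tray and the cap's 23 mm hole is still on the tray side of the jar, within 10 degrees (x of ball1_center in the frame of stand between 0.02 and 0.17 m and y of ball1_center in the frame of stand between -0.06 and 0.06 m and z of ball1_center in the frame of stand between 0.01 and 0.04 m and x of ball2_center in the frame of stand between 0.02 and 0.17 m and y of ball2_center in the frame of stand between -0.06 and 0.06 m and z of ball2_center in the frame of stand between 0.01 and 0.04 m and x of ball3_center in the frame of stand between 0.02 and 0.17 m and y of ball3_center in the frame of stand between -0.06 and 0.06 m and z of ball3_center in the frame of stand between 0.01 and 0.04 m and value of joint cap between -0.175 and 0.175 rad); the robot touches nothing.
It fails at once if the jar is tipped (more than about 35 degrees) while the cap is not set to the 23 mm hole (value of joint jar above 0.6 rad and not (value of joint cap between -0.2 and 0.2 rad)).
It also fails if it takes over 48 s, if anything falls off the work surface, if the arm or the gripper's body presses on something with over 40 N, if the wrist force passes 120 N, or if a joint passes its speed limit or range.

ROBOT

A 6-joint arm with a two-finger parallel gripper is mounted at the origin on the work surface. World frame = base frame: x ahead of the robot, y to its left, z up, the work surface at z = 0. Lengths are in m, angles in rad, forces in N, time in s.
With the tool pointing down it reaches from about 0.3 to 0.875 m from the base axis. Payload 6.4 kg.
Tool frame: the origin (TCP) lies at the very end of the fingers, on their centre line; the grasp point (between the pads) lies ctrl.grip_point_offset behind it (ctrl.grip_point_offset is the distance from the TCP to the grasp point, in m); z points along the fingers, x is the direction in which the jaws open and shut, and the axes are right-handed (so a half turn about z gives the same grasp; the last joint's range is limited). The gripper opens to 85 mm and grips with 20 to 120 N. Pads are 22 mm wide; open, the fingers measure 114 mm over their backs; the gripper's body (76 mm by 85 mm) begins 54 mm behind the grasp point. The pads swing forward as they close: fully open they stand 13 mm farther back than shut.
Start: joints at [-1.524, 0.181, 1.607, -0, 1.354, -0.206], TCP at [0.144, -0.557, 0.231] pointing down, gripper open.
Joint ranges: [-2.99, 2.99], [-0.89, 2.07], [0.3, 2.58], [-1.14, 4.28], [0, 2.63], [-3.12, 3.12]. Speed limits (rad/s): [2.57, 2.57, 3.01, 3.14, 3.14, 3.14].

INTERFACE

Orientations are given as a unit quaternion [w, x, y, z].
In Python, from bench import get_obs, viewer, workorder, ctrl gives the robot as it stands. The module is installed in compiled form; this text tells all that it offers.
- The arm moves only by the tool move_arm, never from a script. Its argument "increments" is a list of rows, each an object of numbers: "tx", "ty", "tz": the shift along the tool's x, y, z in m; "turn": the turn about the tool's z in degrees. A call has 1 to 20 rows; each row is the pose to reach, as a shift and turn from the pose commanded when the call began, along the tool's axes at that moment; what a row does not reach only later rows make up. A row lasts 1/12 s, in which the tool goes at most 41.7 mm and 7.16 degrees, less where a joint would pass 70% of its speed; a pose out of reach is approached as far as the arm can. A call with a gripper value outside its range is refused whole. "gripper" is the opening, from 0 (shut) to 1 (fully open), set as the call begins (left out, the last holds). The fingers move at their own pace and stop on an object; the grip force is fixed at half the most. Time passes only in rows, so rows that repeat a pose let the fingers close. It gives the time, the measured TCP pose, the force and the opening at its end, in the units of the state.
- get_obs(): the state, without advancing time (a new reading comes with each control period).
- viewer.camera(name): name is "scene" or "top" or "wrist"; returns (picture, depth): 400x640x3 uint8, red, green, blue; 400x640 float32, m along the optical axis (not along the pixel's ray), 0 where there is no reading.
- viewer.get_calibration(name): a dict with "intrinsics" (3x3 intrinsics, pixels), "origin" and "attitude" of the camera in the world. Camera axes: x right, y up, looking along -z (the intrinsics and any distortion apply to the point x, -y, -z); pixel columns grow to the right and rows downward; lengths in m; the calibration is good to about 2 mm. A picture is of the moment at which its call begins: read the wrist's pose just before it. get_calibration takes no time and is no camera call; for the wrist camera it gives the pose at the moment of the call.
- workorder.hand_in(): hands the job in, once; it reports no verdict.
The state is a dict: "time_s": time; "q": joint angles; "dq": joint speeds; "joint_efforts": joint torques, N m; "eef_pos": TCP position; "eef_rot": TCP orientation; "wrist_force": force on the tool from outside, world axes, zero at the start; "torque": the same for the moment, N m; "opening": opening from 0.0 (shut) to 1.0 (fully open).
Only numpy, scipy, OpenCV 4.12 (cv2) and the standard library are available. Lean on these libraries where they do the work, as an engineer would, in place of code of your own. Each camera call takes 0.05 s, during which the arm holds its last target.

## Working session

There is one attempt and no reset: what is moved stays moved. The work goes in short steps, Python scripts to look and compute and a tool call to move; the robot and the scene stay as the last step left them, time stands still between calls to the robot, and variables do not carry over. Pictures are saved under pics/ and viewed, and the job is handed in when it is done.

Besides the shell and the picture viewer there is one more tool, called after "Emit:" as name([rows], argument=value, ...), one row to a line, values as JSON. move_arm: Moves the arm, as the interface text tells. Its arguments: {"type":"object","properties":{"increments":{"type":"array"},"gripper":{"type":"number"}},"required":["increments"]}

```bash
mkdir -p pics; cat > h.py <<'E'
import numpy as np, cv2
from bench import get_obs, viewer, workorder, ctrl
def snap(name,fn):
    c=viewer.get_calibration(name)
    im,d=viewer.camera(name)
    cv2.imwrite('pics/'+fn+'.png',cv2.cvtColor(im,cv2.COLOR_RGB2BGR))
    np.savez('pics/'+fn+'.npz',im=im,d=d,K=c['intrinsics'],o=c['origin'],a=c['attitude'])
    return im,d,c
def load(fn):
    return np.load('pics/'+fn+'.npz')
E
python3 - <<'E'
from h import *
o=get_obs();print(o,ctrl.grip_point_offset)
for n in ['scene','top','wrist']:
    im,d,c=snap(n,n+'0');print(n,c)
E
```

```text
{'time_s': 0.0, 'q': array([-1.52431984e+00,  1.81558287e-01,  1.60797519e+00, -3.98146342e-06,
        1.35376315e+00, -2.06337127e-01]), 'dq': array([ 5.64123637e-05, -1.67605008e-03, -1.01273204e-03, -1.45218504e-03,
        2.06638202e-03, -1.48756365e-03]), 'joint_efforts': array([-1.66342623e-03, -4.44863749e+01, -3.51339948e+01, -4.06907702e-04,
        9.15991492e-03,  1.31662566e-05]), 'eef_pos': array([ 0.14379432, -0.5561864 ,  0.23039029]), 'eef_rot': array([-6.47362346e-04,  7.90610222e-01, -6.12319158e-01, -5.53897794e-04]), 'wrist_force': array([ 0.31075195, -0.07256067,  0.27426318]), 'torque': array([ 0.03051608,  0.00515833, -0.01105466]), 'opening': 0.9992149398247248} 0.0187
scene {'intrinsics': array([[386.37382021,   0.        , 323.41045281],
       [  0.        , 386.37382021, 199.60056298],
       [  0.        ,   0.        ,   1.        ]]), 'origin': array([0.84353145, 0.41899553, 0.56676007]), 'attitude': array([0.33565817, 0.14638057, 0.39186823, 0.8440057 ])}
top {'intrinsics': array([[375.00442611,   0.        , 323.17223936],
       [  0.        , 375.00442611, 201.00756024],
       [  0.        ,   0.        ,   1.        ]]), 'origin': array([0.44828193, 0.08146438, 0.81712489]), 'attitude': array([-0.70474584, -0.02230005,  0.05900824,  0.70664987])}
wrist {'intrinsics': array([[283.79239938,   0.        , 314.08856787],
       [  0.        , 283.79239938, 199.66813339],
       [  0.        ,   0.        ,   1.        ]]), 'origin': array([ 0.21683108, -0.53639062,  0.37340101]), 'attitude': array([ 0.78175882, -0.11812775,  0.09268029, -0.60523495])}
```

View pics/scene0.png

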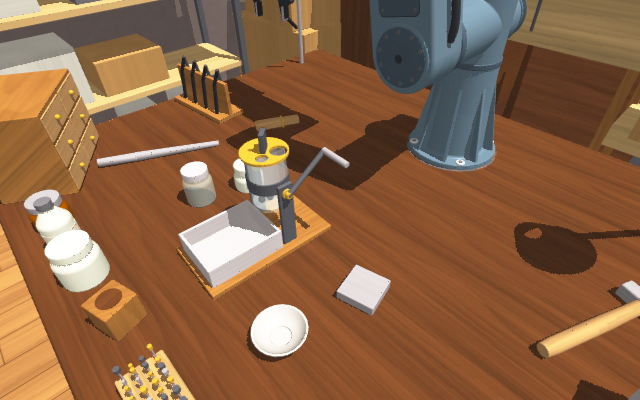

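View pics/top0.png

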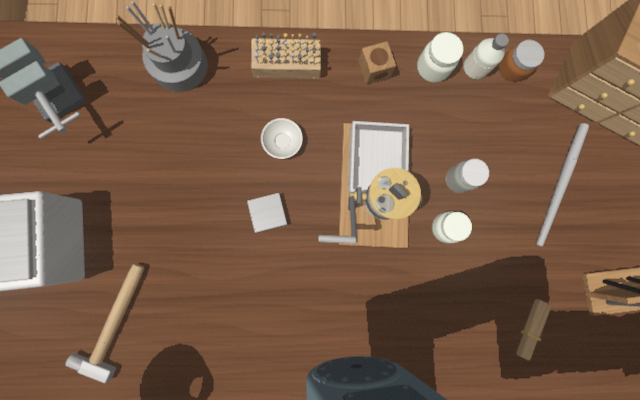

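```bash
cat >> h.py <<'E'
from scipy.spatial.transform import Rotation as Rn
def ray(L,u,v):
    R=Rn.from_quat(np.roll(L['a'],-1)).as_matrix()
    K=L['K']; p=np.array([(u-K[0,2])/K[0,0],-(v-K[1,2])/K[1,1],-1.])
    return L['o'],R@p
def plane(L,u,v,z):
    o,d=ray(L,u,v); return o+d*(z-o[2])/d[2]
def proj(L,P):
    R=Rn.from_quat(np.roll(L['a'],-1)).as_matrix()
    c=R.T@(np.asarray(P)-L['o']); K=L['K']
    return np.array([K[0,2]+K[0,0]*c[0]/-c[2],K[1,2]-K[1,1]*c[1]/-c[2]])
E
python3 - <<'E'
from h import *
L=load('top0');im=cv2.cvtColor(L['im'],cv2.COLOR_RGB2BGR)
cv2.imwrite('pics/topc.png',cv2.resize(im[110:260,310:440],None,fx=4.6,fy=4,interpolation=cv2.INTER_CUBIC)[:600])
c=cv2.resize(im[110:260,310:440],None,fx=4,fy=4,interpolation=cv2.INTER_CUBIC);cv2.imwrite('pics/topc.png',c)
L=load('scene0');im=cv2.cvtColor(L['im'],cv2.COLOR_RGB2BGR)
c=cv2.resize(im[110:300,170:360],None,fx=3,fy=3,interpolation=cv2.INTER_CUBIC);cv2.imwrite('pics/scenec.png',c)
E
```

```text
(no output)
```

View pics/topc.png

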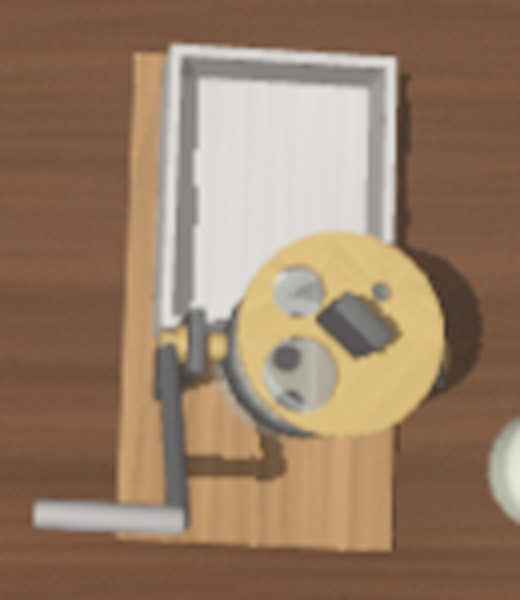

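View pics/scenec.png

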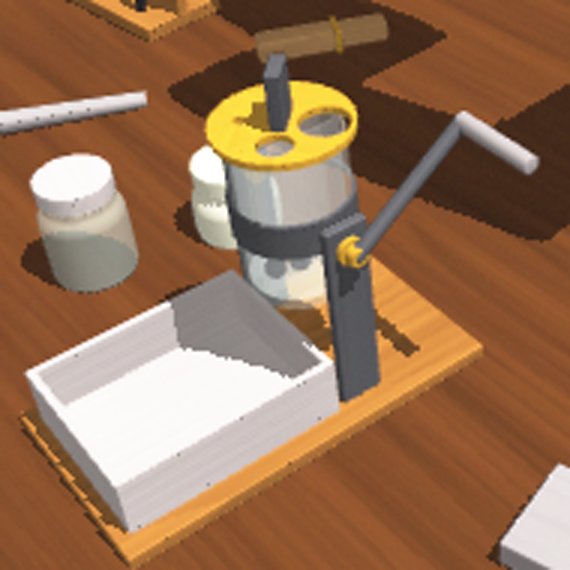

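```bash
python3 - <<'E'
from h import *
L=load('top0');im=L['im'];d=L['d']
hsv=cv2.cvtColor(im,cv2.COLOR_RGB2HSV)
def fromd(L,m):
    vs,us=np.where(m); z=L['d'][m]
    R=Rn.from_quat(np.roll(L['a'],-1)).as_matrix();K=L['K']
    p=np.c_[(us-K[0,2])/K[0,0]*z,-(vs-K[1,2])/K[1,1]*z,-z]
    return p@R.T+L['o']
print('cam',[ray(L,*p)[1] for p in [(323,201),(323,100)]])
# crop->full  u=310+x/4
f=lambda x,y:(310+x/4-.375,110+y/4-.375)
m=(hsv[...,0]>15)&(hsv[...,0]<30)&(hsv[...,1]>80)&(hsv[...,2]>150)
r=np.zeros_like(m);r[160:225,365:425]=1;m&=r
m2=m&(d<0.817-0.17)&(d>0.1)
P=fromd(L,m2);print('cap z',np.median(P[:,2]),m2.sum())
cs,_=cv2.findContours(m2.astype(np.uint8),cv2.RETR_EXTERNAL,cv2.CHAIN_APPROX_NONE)
c=max(cs,key=cv2.contourArea);hull=cv2.convexHull(c).reshape(-1,2)
Q=np.array([plane(L,u,v,.196)[:2] for u,v in hull])
A=np.c_[2*Q,np.ones(len(Q))];s=np.linalg.lstsq(A,(Q**2).sum(1),rcond=None)[0]
cen=s[:2];print('cap centre',cen,'diam',2*np.sqrt(s[2]+cen@cen))
for n,p in dict(h23=(299,291),h33=(302,375),h9=(381,291)).items():
    w=plane(L,*f(*p),.194)[:2]-cen;print(n,np.linalg.norm(w),np.degrees(np.arctan2(w[1],w[0])))
# tray rim corners outer (z .055): far-left, far-right, ; base corners z .012
for n,p,z in [('trayFL',(171,45),.055),('trayFR',(396,59),.055),('trayNL',(158,333),.055),('baseFL',(135,53),.012),('baseNL',(118,538),.012),('baseNR',(391,549),.012),('hOut',(34,515),.192),('hIn',(184,519),.192),('barA',(349,294),.234),('barB',(399,336),.234)]:
    print(n,plane(L,*f(*p),z))
E
```

```text
cam [array([ 0.11471092, -0.05150591, -0.99206288]), array([ 0.38225954, -0.05142583, -0.96113622])]
cap z 0.19520954565106818 1416
cap centre [ 0.53323522 -0.07245873] diam 0.08763902933921153
h23 0.025463040667295968 41.781917990329774
h33 0.023673931800495384 135.57442910726274
h9 0.026457103191061003 -43.81685080322485
trayFL [ 0.70656083 -0.02110519  0.055     ]
trayFR [ 0.70030036 -0.14113987  0.055     ]
trayNL [ 0.55328057 -0.01211937  0.055     ]
baseFL [ 0.71630455 -0.0066961   0.012     ]
baseNL [0.44846579 0.00562604 0.012     ]
baseNR [ 0.441734   -0.14217254  0.012     ]
hOut [0.45810436 0.05746407 0.192     ]
hIn [ 0.45614023 -0.00512293  0.192     ]
barA [ 0.54439966 -0.06677726  0.234     ]
barB [ 0.52755441 -0.0864054   0.234     ]
```

```bash
cat >> h.py <<'E'
def go(P,yaw=None):
    """shift in tool axes (mm) & turn deg from current measured pose to TCP P, tool-x world angle yaw"""
    o=get_obs();R=Rn.from_quat(np.roll(o['eef_rot'],-1)).as_matrix()
    s=R.T@(np.asarray(P)-o['eef_pos']);y=np.degrees(np.arctan2(R[1,0],R[0,0]))
    print('pos',o['eef_pos'].round(4),'yaw %.2f'%y,'zaxis',R[:,2].round(4),'shift mm',(s*1000).round(1),'turn',None if yaw is None else round(y-yaw,2),'t',o['time_s'])
E
python3 -c "
from h import *
go([.5332,-.0725,.31],-44)"
```

```text
pos [ 0.1438 -0.5563  0.2306] yaw -75.52 zaxis [-1.0e-04  1.4e-03 -1.0e+00] shift mm [-371.2 -498.   -78.8] turn -31.52 t 0.15
```

Emit:
move_arm([
  {"tz":-0.03},
  {"tz":-0.07,"tx":-0.005,"ty":-0.007},
  {"tz":-0.079,"tx":-0.02,"ty":-0.027,"turn":-2},
  {"tz":-0.079,"tx":-0.04,"ty":-0.054,"turn":-5},
  {"tz":-0.079,"tx":-0.063,"ty":-0.085,"turn":-8},
  {"tz":-0.079,"tx":-0.087,"ty":-0.117,"turn":-11},
  {"tz":-0.079,"tx":-0.111,"ty":-0.149,"turn":-14},
  {"tz":-0.079,"tx":-0.135,"ty":-0.181,"turn":-17},
  {"tz":-0.079,"tx":-0.159,"ty":-0.213,"turn":-20},
  {"tz":-0.079,"tx":-0.183,"ty":-0.245,"turn":-23},
  {"tz":-0.079,"tx":-0.207,"ty":-0.277,"turn":-26},
  {"tz":-0.079,"tx":-0.231,"ty":-0.309,"turn":-29},
  {"tz":-0.079,"tx":-0.255,"ty":-0.341,"turn":-31.5},
  {"tz":-0.079,"tx":-0.279,"ty":-0.373,"turn":-31.5},
  {"tz":-0.079,"tx":-0.303,"ty":-0.405,"turn":-31.5},
  {"tz":-0.079,"tx":-0.325,"ty":-0.435,"turn":-31.5},
  {"tz":-0.079,"tx":-0.345,"ty":-0.462,"turn":-31.5},
  {"tz":-0.079,"tx":-0.361,"ty":-0.484,"turn":-31.5},
  {"tz":-0.079,"tx":-0.371,"ty":-0.498,"turn":-31.5},
  {"tz":-0.079,"tx":-0.371,"ty":-0.498,"turn":-31.5},
], gripper=1)

```text
validation failed for argument at $.in...
```

```bash
python3 -c "
from h import *
snap('wrist','w1');snap('top','t1')
go([.5332,-.0725,.203],-44)"
```

```text
pos [ 0.1438 -0.5565  0.2309] yaw -75.52 zaxis [-0.e+00  8.e-04 -1.e+00] shift mm [-371.2 -498.1   28.2] turn -31.52 t 0.25
```

View pics/w1.png

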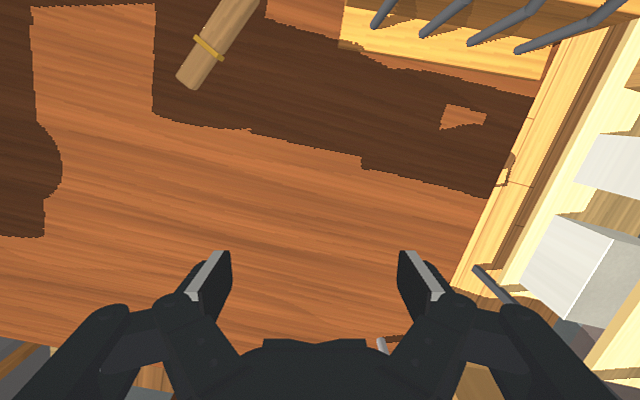

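The move was refused in validation and the arm has not moved, so I'll try again with all four keys in every row.

Emit:
move_arm([
  {"tx":0,"ty":0,"tz":-0.03,"turn":0},
  {"tx":-0.005,"ty":-0.007,"tz":-0.07,"turn":0},
  {"tx":-0.02,"ty":-0.027,"tz":-0.079,"turn":-2},
  {"tx":-0.04,"ty":-0.054,"tz":-0.079,"turn":-5},
  {"tx":-0.063,"ty":-0.085,"tz":-0.079,"turn":-8},
], gripper=1)

```text
time_s: 0.67
eef_pos: [0.2103, -0.4748, 0.3114]
eef_rot: [0.001, 0.831, -0.556, 0.001]
wrist_force: [0.6, -0.2, 0.6]
opening: 0.997
```

```bash
python3 -c "
from h import *
go([.5332,-.0725,.31],-44)"
```

```text
pos [ 0.2103 -0.4748  0.3114] yaw -67.50 zaxis [ 4.0e-04 -2.5e-03 -1.0e+00] shift mm [-248.1 -452.3    0.6] turn -23.5 t 0.6667
```

Emit:
move_arm([
  {"tx":-0.01,"ty":-0.018,"tz":0,"turn":-2},
  {"tx":-0.025,"ty":-0.045,"tz":0,"turn":-4},
  {"tx":-0.041,"ty":-0.075,"tz":0,"turn":-6},
  {"tx":-0.057,"ty":-0.105,"tz":0,"turn":-8},
  {"tx":-0.073,"ty":-0.135,"tz":0,"turn":-10},
  {"tx":-0.089,"ty":-0.165,"tz":0,"turn":-12},
  {"tx":-0.105,"ty":-0.195,"tz":0,"turn":-14},
  {"tx":-0.122,"ty":-0.225,"tz":0,"turn":-16},
  {"tx":-0.139,"ty":-0.255,"tz":0,"turn":-18},
  {"tx":-0.156,"ty":-0.285,"tz":0,"turn":-20},
  {"tx":-0.173,"ty":-0.315,"tz":0,"turn":-22},
  {"tx":-0.19,"ty":-0.345,"tz":0,"turn":-23.5},
  {"tx":-0.206,"ty":-0.375,"tz":0,"turn":-23.5},
  {"tx":-0.221,"ty":-0.403,"tz":0,"turn":-23.5},
  {"tx":-0.234,"ty":-0.427,"tz":0,"turn":-23.5},
  {"tx":-0.243,"ty":-0.443,"tz":0,"turn":-23.5},
  {"tx":-0.248,"ty":-0.452,"tz":0,"turn":-23.5},
  {"tx":-0.248,"ty":-0.452,"tz":0,"turn":-23.5},
], gripper=1)

```text
time_s: 2.17
eef_pos: [0.5338, -0.071, 0.31]
eef_rot: [-0.0, 0.928, -0.374, -0.0]
wrist_force: [0.1, 0.0, -0.1]
opening: 1.002
```

```bash
python3 -c "
from h import *
snap('wrist','w2')
go([.5332,-.0725,.203],-44)"
```

```text
pos [ 0.5332 -0.0721  0.31  ] yaw -43.93 zaxis [-8.e-04 -1.e-04 -1.e+00] shift mm [  0.4   0.2 107. ] turn 0.07 t 2.2167
```

View pics/w2.png

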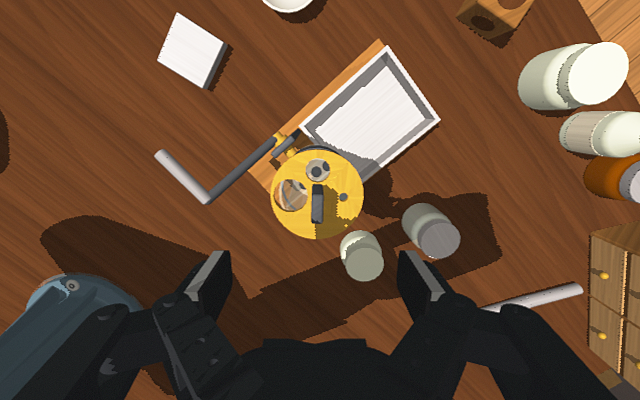

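The wrist view shows the cap at about (317,193), the upright bar at (317,203), the 23 mm hole at (318,170), the 33 mm hole at (290,194) and the 9 mm hole at (343,197). I'll work out the cap angle from these.

```bash
python3 - <<'E'
from h import *
L=load('w2');im=L['im']
hsv=cv2.cvtColor(im,cv2.COLOR_RGB2HSV)
m=((hsv[...,0]>18)&(hsv[...,0]<32)&(hsv[...,1]>130)&(hsv[...,2]>70)).astype(np.uint8)
r=np.zeros_like(m);r[145:245,265:370]=1;m*=r
cs,_=cv2.findContours(m,cv2.RETR_EXTERNAL,cv2.CHAIN_APPROX_NONE)
h=cv2.convexHull(max(cs,key=cv2.contourArea)).reshape(-1,2)
print(cv2.minEnclosingCircle(h))
Q=np.array([plane(L,u,v,.196)[:2] for u,v in h])
A=np.c_[2*Q,np.ones(len(Q))];s=np.linalg.lstsq(A,(Q**2).sum(1),rcond=None)[0];cen=s[:2];print(cen,2*np.sqrt(s[2]+cen@cen))
for p in [(318,170),(290.5,194.5),(343,197)]:
    w=plane(L,*p,.195)[:2]-cen;print(np.linalg.norm(w),np.degrees(np.arctan2(w[1],w[0])))
for n,p,z in [('FL',(388,46),.055),('FR',(440,119),.055),('hOut',(158,153),.192),('hIn',(208,200),.192)]: print(n,plane(L,*p,z))
c=cv2.resize(im[130:260,250:390],None,fx=4,fy=4,interpolation=cv2.INTER_CUBIC);cv2.imwrite('pics/w2c.png',c[...,::-1])
E
```

```text
((315.804931640625, 188.10986328125), 50.24305725097656)
[ 0.53528965 -0.06968767] 0.08976396281792988
0.022893902004606944 40.57301986571677
0.023724657517274077 137.90798442646872
0.026240055615322968 -50.862281970349116
FL [ 0.70708501 -0.02281987  0.055     ]
FR [ 0.70138858 -0.1397647   0.055     ]
hOut [0.45748053 0.05777003 0.192     ]
hIn [ 0.45564927 -0.00304131  0.192     ]
```

View pics/w2c.png

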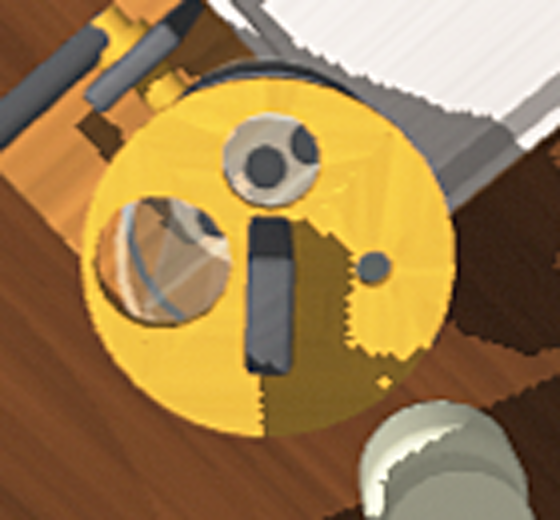

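The bar lies parallel to the jaws' faces and sits central between them, so I'm going down.

Emit:
move_arm([
  {"tx":0,"ty":0,"tz":0.015,"turn":0},
  {"tx":0,"ty":0,"tz":0.035,"turn":0},
  {"tx":0,"ty":0,"tz":0.055,"turn":0},
  {"tx":0,"ty":0,"tz":0.075,"turn":0},
  {"tx":0,"ty":0,"tz":0.09,"turn":0},
  {"tx":0,"ty":0,"tz":0.1,"turn":0},
  {"tx":0,"ty":0,"tz":0.106,"turn":0},
  {"tx":0,"ty":0,"tz":0.106,"turn":0},
  {"tx":0,"ty":0,"tz":0.106,"turn":0},
], gripper=1)

```text
time_s: 2.97
eef_pos: [0.5333, -0.0731, 0.2049]
eef_rot: [0.0, 0.927, -0.375, 0.0]
wrist_force: [0.4, 0.4, 0.6]
opening: 1.001
```

Emit:
move_arm([
  {"tx":0,"ty":0,"tz":0,"turn":0},
  {"tx":0,"ty":0,"tz":0,"turn":0},
  {"tx":0,"ty":0,"tz":0,"turn":0},
  {"tx":0,"ty":0,"tz":0,"turn":0},
  {"tx":0,"ty":0,"tz":0,"turn":0},
  {"tx":0,"ty":0,"tz":0,"turn":0},
  {"tx":0,"ty":0,"tz":0,"turn":0},
  {"tx":0,"ty":0,"tz":0,"turn":0},
  {"tx":0,"ty":0,"tz":0,"turn":0},
  {"tx":0,"ty":0,"tz":0,"turn":0},
], gripper=0)

```text
time_s: 3.8
eef_pos: [0.5344, -0.0733, 0.2048]
eef_rot: [0.0, 0.927, -0.375, 0.002]
wrist_force: [4.4, -3.1, -2.4]
opening: 0.105
```

Emit:
move_arm([
  {"tx":0,"ty":0,"tz":0,"turn":2},
  {"tx":0,"ty":0,"tz":0,"turn":5},
  {"tx":0,"ty":0,"tz":0,"turn":9},
  {"tx":0,"ty":0,"tz":0,"turn":13},
  {"tx":0,"ty":0,"tz":0,"turn":17},
  {"tx":0,"ty":0,"tz":0,"turn":21},
  {"tx":0,"ty":0,"tz":0,"turn":25},
  {"tx":0,"ty":0,"tz":0,"turn":29},
  {"tx":0,"ty":0,"tz":0,"turn":33},
  {"tx":0,"ty":0,"tz":0,"turn":37},
  {"tx":0,"ty":0,"tz":0,"turn":41},
  {"tx":0,"ty":0,"tz":0,"turn":44},
  {"tx":0,"ty":0,"tz":0,"turn":47},
  {"tx":0,"ty":0,"tz":0,"turn":49},
  {"tx":0,"ty":0,"tz":0,"turn":49},
  {"tx":0,"ty":0,"tz":0,"turn":49},
  {"tx":0,"ty":0,"tz":0,"turn":49},
], gripper=0)

```text
time_s: 5.22
eef_pos: [0.5343, -0.0728, 0.2047]
eef_rot: [0.001, -0.689, 0.725, -0.001]
wrist_force: [5.6, -2.2, -1.2]
opening: 0.104
```

```bash
python3 -c "
from h import *
go([.5332,-.0725,.31],-92.8)
im,d,c=snap('wrist','w3')
cv2.imwrite('pics/w3c.png',cv2.resize(im[100:300,200:440],None,fx=3,fy=3)[...,::-1])"
```

```text
pos [ 0.5343 -0.0728  0.2047] yaw -92.95 zaxis [ 2.7e-03 -7.0e-04 -1.0e+00] shift mm [  -0.2    0.8 -105.3] turn -0.15 t 5.2167
```

View pics/w3c.png

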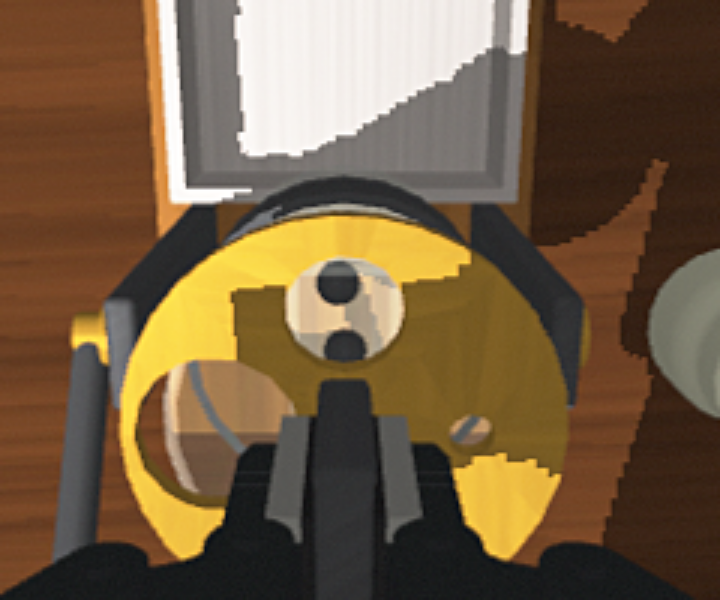

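The 23 mm hole at crop (345,310) now faces the tray squarely, with the bar parallel to the tray's sides. I'll let go and lift.

Emit:
move_arm([
  {"tx":0,"ty":0,"tz":0,"turn":0},
  {"tx":0,"ty":0,"tz":0,"turn":0},
  {"tx":0,"ty":0,"tz":0,"turn":0},
  {"tx":0,"ty":0,"tz":0,"turn":0},
  {"tx":0,"ty":0,"tz":0,"turn":0},
  {"tx":0,"ty":0,"tz":-0.01,"turn":0},
  {"tx":0,"ty":0,"tz":-0.03,"turn":0},
  {"tx":0,"ty":0,"tz":-0.06,"turn":0},
  {"tx":0,"ty":0,"tz":-0.09,"turn":0},
  {"tx":0,"ty":0,"tz":-0.105,"turn":0},
  {"tx":0,"ty":0,"tz":-0.105,"turn":0},
], gripper=1)

```text
time_s: 6.18
eef_pos: [0.5352, -0.0731, 0.3149]
eef_rot: [0.002, -0.688, 0.725, -0.004]
wrist_force: [0.0, -0.2, 0.7]
opening: 1.004
```

```bash
python3 - <<'E'
from h import *
go([.456,.0294,.31],-2.8)
go([.456,.0294,.31],177.2)
L=snap('wrist','w4');L=load('w4');im=L['im']
cv2.imwrite('pics/w4c.png',cv2.resize(im[80:280,180:420],None,fx=3,fy=3)[...,::-1])
E
```

```text
pos [ 0.5352 -0.0731  0.3149] yaw -93.00 zaxis [ 0.0081 -0.003  -1.    ] shift mm [-98.3  84.5   4. ] turn -90.2 t 6.1833
pos [ 0.5352 -0.0731  0.3149] yaw -93.00 zaxis [ 0.0081 -0.003  -1.    ] shift mm [-98.3  84.5   4. ] turn -270.2 t 6.1833
```

View pics/w4c.png

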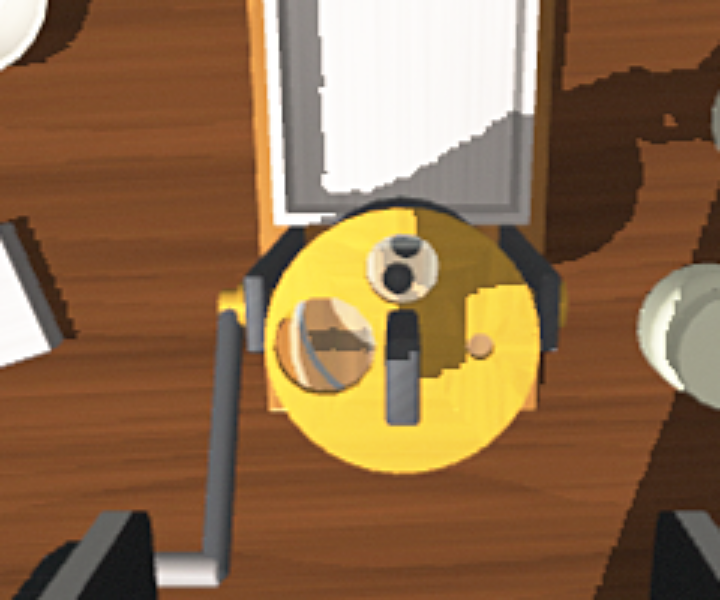

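The cap is set: hole at crop (402,268), bar at (402,370), both in line with the tray, and the jar is still upright. Next I'll move over the handle and turn the jaws along the stand's x axis.

```bash
python3 - <<'E'
from h import *
go([.4566,.0332,.30],-2.8)
E
```

```text
pos [ 0.5343 -0.0728  0.3122] yaw -93.00 zaxis [ 0.0049 -0.0018 -1.    ] shift mm [-101.8   83.2   11.7] turn -90.2 t 6.2333
```

Emit:
move_arm([
  {"tx":-0.008,"ty":0.006,"tz":0,"turn":-5},
  {"tx":-0.016,"ty":0.013,"tz":0,"turn":-10},
  {"tx":-0.024,"ty":0.019,"tz":0,"turn":-16},
  {"tx":-0.032,"ty":0.026,"tz":0,"turn":-22},
  {"tx":-0.04,"ty":0.032,"tz":0,"turn":-28},
  {"tx":-0.048,"ty":0.039,"tz":0,"turn":-34},
  {"tx":-0.056,"ty":0.045,"tz":0,"turn":-40},
  {"tx":-0.064,"ty":0.052,"tz":0,"turn":-46},
  {"tx":-0.072,"ty":0.058,"tz":0,"turn":-52},
  {"tx":-0.08,"ty":0.065,"tz":0,"turn":-58},
  {"tx":-0.088,"ty":0.071,"tz":0,"turn":-64},
  {"tx":-0.096,"ty":0.078,"tz":0,"turn":-70},
  {"tx":-0.102,"ty":0.083,"tz":0,"turn":-76},
  {"tx":-0.102,"ty":0.083,"tz":0,"turn":-82},
  {"tx":-0.102,"ty":0.083,"tz":0,"turn":-87},
  {"tx":-0.102,"ty":0.083,"tz":0,"turn":-90},
  {"tx":-0.102,"ty":0.083,"tz":0,"turn":-90},
  {"tx":-0.102,"ty":0.083,"tz":0,"turn":-90},
], gripper=0.5)

```text
time_s: 7.73
eef_pos: [0.4551, 0.0339, 0.3082]
eef_rot: [-0.0, 1.0, -0.027, -0.001]
wrist_force: [-0.2, -0.5, 0.9]
opening: 0.497
```

```bash
python3 - <<'E'
from h import *
snap('top','t5');snap('wrist','w5')
go([.4566,.0332,.173],-2.8)
L=load('w5');im=L['im']
cv2.imwrite('pics/w5c.png',cv2.resize(im[100:300,200:440],None,fx=3,fy=3)[...,::-1])
E
```

```text
pos [0.4553 0.0338 0.3086] yaw -3.11 zaxis [-1.2e-03  2.0e-04 -1.0e+00] shift mm [  1.5   0.5 135.6] turn -0.31 t 7.8333
```

View pics/w5.png

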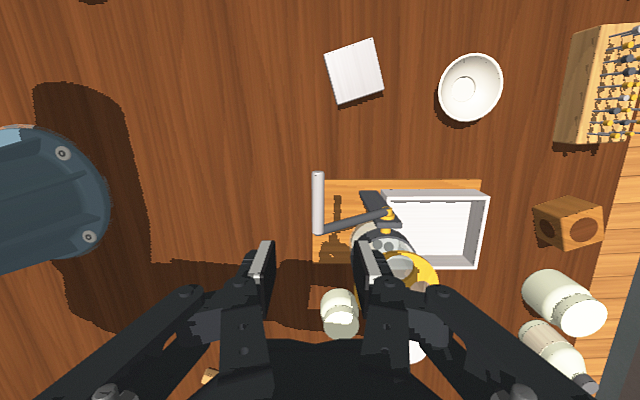

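```bash
python3 - <<'E'
from h import *
L=load('w5')
for p in [(318,172),(318.5,233),(318,203)]: print(plane(L,*p,.195), L['d'][int(p[1]),int(p[0])], L['o'])
E
```

```text
[0.45931689 0.05752283 0.195     ] 0.25753024 [0.45903391 0.11066761 0.45133481]
[ 0.45674654 -0.00328815  0.195     ] 0.27314216 [0.45903391 0.11066761 0.45133481]
[0.45781285 0.02765064 0.195     ] 0.26544648 [0.45903391 0.11066761 0.45133481]
```

The handle's middle comes out at about (0.457, 0.027), which agrees with the top view to about 1 mm. It lies between the jaws, so I'll go down over it.

Emit:
move_arm([
  {"tx":0.002,"ty":0.003,"tz":0.02,"turn":0},
  {"tx":0.002,"ty":0.003,"tz":0.045,"turn":0},
  {"tx":0.002,"ty":0.003,"tz":0.07,"turn":0},
  {"tx":0.002,"ty":0.003,"tz":0.09,"turn":0},
  {"tx":0.002,"ty":0.003,"tz":0.11,"turn":0},
  {"tx":0.002,"ty":0.003,"tz":0.125,"turn":0},
  {"tx":0.002,"ty":0.003,"tz":0.135,"turn":0},
  {"tx":0.002,"ty":0.003,"tz":0.135,"turn":0},
  {"tx":0.002,"ty":0.003,"tz":0.135,"turn":0},
], gripper=0.5)

```text
time_s: 8.58
eef_pos: [0.4574, 0.0306, 0.1742]
eef_rot: [-0.0, 1.0, -0.027, -0.0]
wrist_force: [-0.6, 0.1, 0.1]
opening: 0.496
```

Emit:
move_arm([
  {"tx":0,"ty":0,"tz":0,"turn":0},
  {"tx":0,"ty":0,"tz":0,"turn":0},
  {"tx":0,"ty":0,"tz":0,"turn":0},
  {"tx":0,"ty":0,"tz":0,"turn":0},
], gripper=0.23)

```text
time_s: 8.92
eef_pos: [0.458, 0.0306, 0.1751]
eef_rot: [0.0, 1.0, -0.026, 0.001]
wrist_force: [-0.2, 0.6, -0.2]
opening: 0.231
```

```bash
python3 - <<'E'
from h import *
snap('scene','s6')
im,d,c=snap('wrist','w6')
L=load('s6')['im'];cv2.imwrite('pics/s6c.png',cv2.resize(L[80:280,170:410],None,fx=3,fy=3)[...,::-1])
cv2.imwrite('pics/w6c.png',cv2.resize(im[150:350,200:440],None,fx=3,fy=3)[...,::-1])
go([.457,.03,.173],-2.8)
for q in range(0,135,10):
    a=np.radians(q-55);sx,sz=.1*np.sin(a),.135+.1*np.cos(a)
    print(q,round(1000*(sx+.0819)),round(1000*(.1924-sz)))
E
```

```text
pos [0.4577 0.0306 0.1747] yaw -3.02 zaxis [ 8.e-04 -2.e-04 -1.e+00] shift mm [-0.7  0.7  1.7] turn -0.22 t 9.0167
0 0 0
10 11 -13
20 25 -25
30 40 -33
40 56 -39
50 73 -42
60 91 -42
70 108 -39
80 124 -33
90 139 -25
100 153 -13
110 164 0
120 173 15
130 178 32
```

View pics/s6c.png

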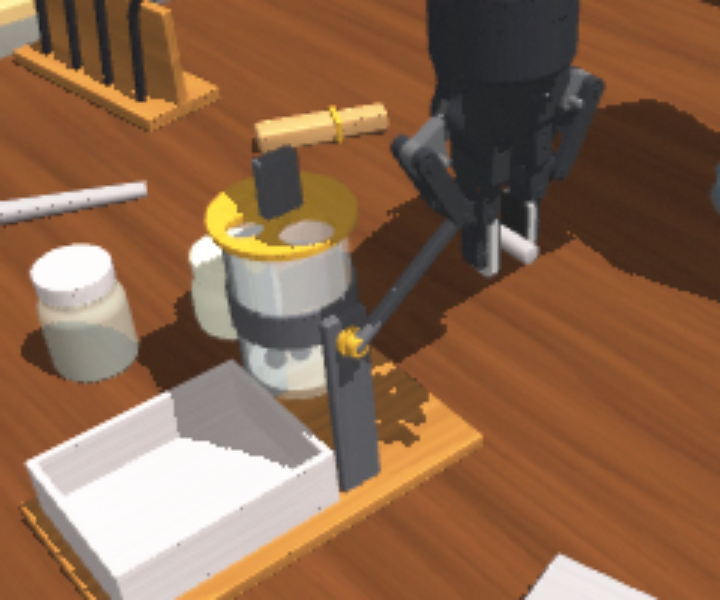

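View pics/w6c.png

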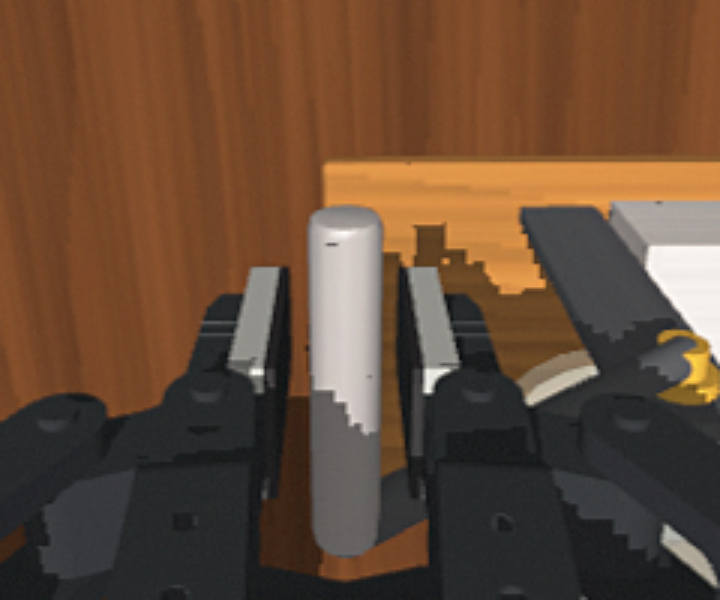

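The bar lies loosely between the pads, in the middle of the jaws, with clearance on both sides. I'll sweep the first half, up to the top of the arc.

Emit:
move_arm([
  {"tx":0.002,"ty":0,"tz":0.002,"turn":0},
  {"tx":0.005,"ty":0,"tz":0,"turn":0},
  {"tx":0.009,"ty":0,"tz":-0.004,"turn":0},
  {"tx":0.015,"ty":0,"tz":-0.01,"turn":0},
  {"tx":0.022,"ty":0,"tz":-0.016,"turn":0},
  {"tx":0.029,"ty":0,"tz":-0.022,"turn":0},
  {"tx":0.036,"ty":0,"tz":-0.026,"turn":0},
  {"tx":0.044,"ty":0,"tz":-0.03,"turn":0},
  {"tx":0.052,"ty":0,"tz":-0.034,"turn":0},
  {"tx":0.06,"ty":0,"tz":-0.036,"turn":0},
  {"tx":0.069,"ty":0,"tz":-0.038,"turn":0},
  {"tx":0.077,"ty":0,"tz":-0.039,"turn":0},
  {"tx":0.086,"ty":0,"tz":-0.04,"turn":0},
  {"tx":0.095,"ty":0,"tz":-0.039,"turn":0},
  {"tx":0.103,"ty":0,"tz":-0.038,"turn":0},
  {"tx":0.103,"ty":0,"tz":-0.038,"turn":0},
  {"tx":0.103,"ty":0,"tz":-0.038,"turn":0},
], gripper=0.23)

```text
time_s: 10.43
eef_pos: [0.5608, 0.0251, 0.2117]
eef_rot: [-0.0, 1.0, -0.026, -0.0]
wrist_force: [0.3, 0.5, -0.0]
opening: 0.231
```

```bash
python3 - <<'E'
from h import *
snap('scene','s7')
L=load('s7')['im'];cv2.imwrite('pics/s7c.png',cv2.resize(L[80:280,170:410],None,fx=3,fy=3)[...,::-1])
go([.457,.03,.173],-2.8)
E
```

```text
pos [0.5604 0.0252 0.2118] yaw -3.02 zaxis [-4.e-04  1.e-04 -1.e+00] shift mm [-103.5    0.7   38.8] turn -0.22 t 10.4833
```

View pics/s7c.png

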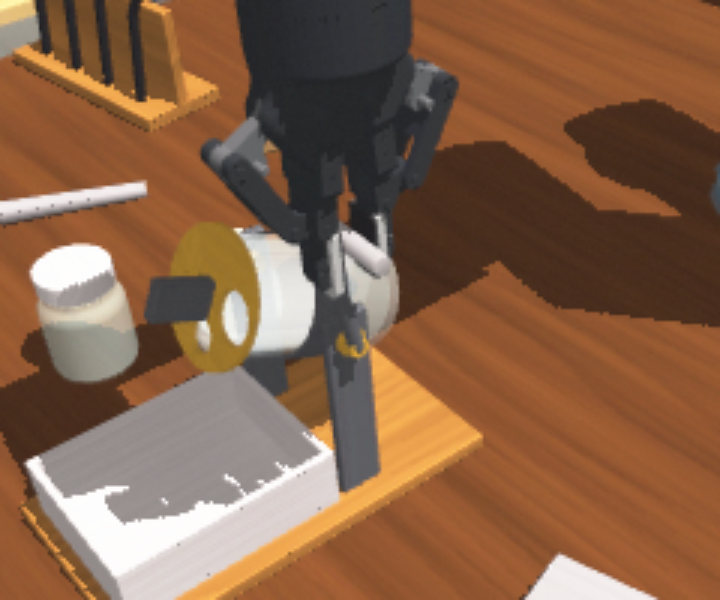

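The jar has gone to about 65–70° with the cap unchanged, and the bar is still held. Now the second half.

Emit:
move_arm([
  {"tx":0.006,"ty":0,"tz":0.001,"turn":0},
  {"tx":0.013,"ty":0,"tz":0.003,"turn":0},
  {"tx":0.021,"ty":0,"tz":0.006,"turn":0},
  {"tx":0.029,"ty":0,"tz":0.01,"turn":0},
  {"tx":0.036,"ty":0,"tz":0.014,"turn":0},
  {"tx":0.043,"ty":0,"tz":0.019,"turn":0},
  {"tx":0.05,"ty":0,"tz":0.024,"turn":0},
  {"tx":0.056,"ty":0,"tz":0.03,"turn":0},
  {"tx":0.061,"ty":0,"tz":0.036,"turn":0},
  {"tx":0.066,"ty":0,"tz":0.042,"turn":0},
  {"tx":0.07,"ty":0,"tz":0.048,"turn":0},
  {"tx":0.073,"ty":0,"tz":0.053,"turn":0},
  {"tx":0.074,"ty":0,"tz":0.056,"turn":0},
  {"tx":0.074,"ty":0,"tz":0.056,"turn":0},
  {"tx":0.074,"ty":0,"tz":0.056,"turn":0},
  {"tx":0.074,"ty":0,"tz":0.056,"turn":0},
], gripper=0.23)

```text
time_s: 11.82
eef_pos: [0.6344, 0.0214, 0.1565]
eef_rot: [0.0, 1.0, -0.026, 0.0]
wrist_force: [-0.2, 1.0, 0.3]
opening: 0.228
```

```bash
python3 - <<'E'
from h import *
snap('scene','s8')
L=load('s8')['im'];cv2.imwrite('pics/s8c.png',cv2.resize(L[80:280,170:410],None,fx=3,fy=3)[...,::-1])
go([.457,.03,.173],-2.8)
E
```

```text
pos [0.6343 0.0213 0.1567] yaw -3.02 zaxis [ 6.e-04 -1.e-04 -1.e+00] shift mm [-177.5    0.7  -16.5] turn -0.22 t 11.8667
```

View pics/s8c.png

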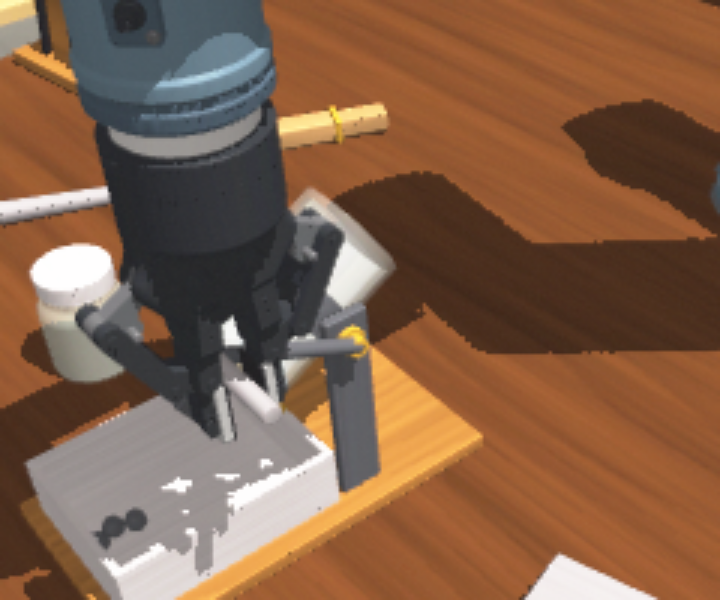

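Two balls lie in the tray at crop (113,525) and (135,519), with perhaps a third at (103,538). I'll look closer.

```bash
python3 - <<'E'
from h import *
snap('scene','s9')
L=load('s9')['im'];cv2.imwrite('pics/s9c.png',cv2.resize(L[200:290,170:290],None,fx=6,fy=6,interpolation=cv2.INTER_CUBIC)[...,::-1])
E
```

```text
(no output)
```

View pics/s9c.png

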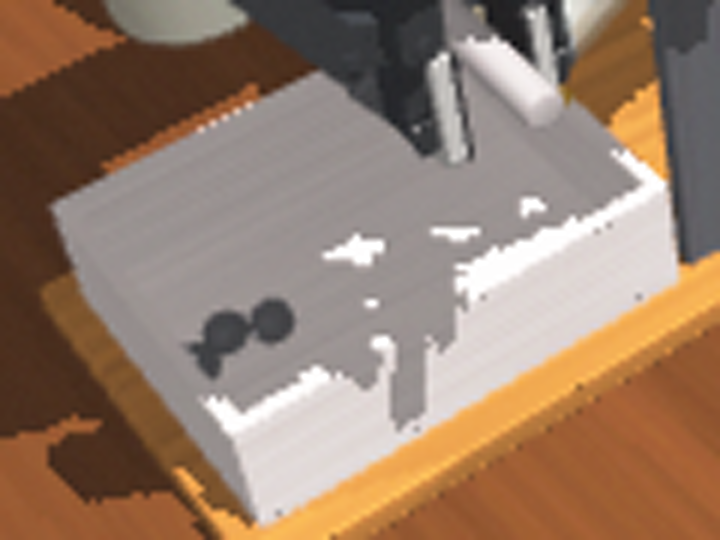

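I can see two balls clearly and a dark bit by the end wall. I'll open, lift clear and check from the top camera. If a ball is still in the jar, I can re-grasp.

Emit:
move_arm([
  {"tx":0,"ty":0,"tz":0,"turn":0},
  {"tx":0,"ty":0,"tz":0,"turn":0},
  {"tx":0,"ty":0,"tz":0,"turn":0},
  {"tx":0,"ty":0,"tz":-0.01,"turn":0},
  {"tx":0,"ty":0,"tz":-0.03,"turn":0},
  {"tx":0,"ty":0,"tz":-0.06,"turn":0},
  {"tx":0,"ty":0,"tz":-0.09,"turn":0},
  {"tx":0,"ty":0,"tz":-0.12,"turn":0},
  {"tx":-0.01,"ty":-0.01,"tz":-0.14,"turn":0},
  {"tx":-0.03,"ty":-0.03,"tz":-0.15,"turn":0},
  {"tx":-0.055,"ty":-0.06,"tz":-0.15,"turn":0},
  {"tx":-0.08,"ty":-0.09,"tz":-0.15,"turn":0},
  {"tx":-0.105,"ty":-0.12,"tz":-0.15,"turn":0},
  {"tx":-0.13,"ty":-0.15,"tz":-0.15,"turn":0},
  {"tx":-0.15,"ty":-0.175,"tz":-0.15,"turn":0},
  {"tx":-0.16,"ty":-0.19,"tz":-0.15,"turn":0},
  {"tx":-0.16,"ty":-0.19,"tz":-0.15,"turn":0},
], gripper=0.5)

```text
time_s: 13.33
eef_pos: [0.4824, 0.2225, 0.3077]
eef_rot: [-0.001, 1.0, -0.024, 0.001]
wrist_force: [0.5, 0.1, -0.3]
opening: 0.5
```

```bash
python3 - <<'E'
from h import *
snap('scene','s10');snap('top','t10')
L=load('s10')['im'];a=cv2.resize(L[110:290,170:350],(600,600),interpolation=cv2.INTER_CUBIC)[...,::-1]
cv2.imwrite('pics/s10c.png',a)
L=load('t10')['im'];cv2.imwrite('pics/t10c.png',cv2.resize(L[110:260,310:440],None,fx=4,fy=4,interpolation=cv2.INTER_CUBIC)[...,::-1])
E
```

```text
(no output)
```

View pics/s10c.png

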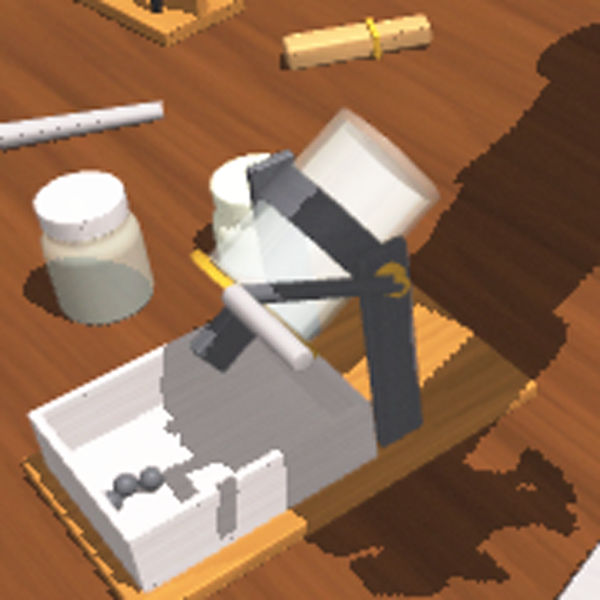

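View pics/t10c.png

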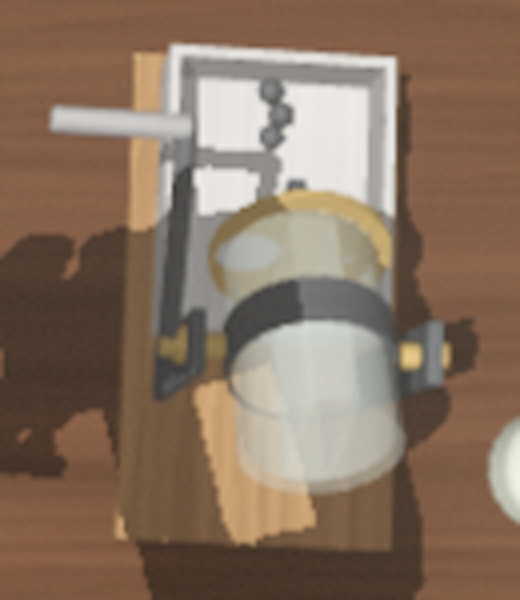

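The top view shows three dark balls in the tray at crop (271,90), (283,114) and (272,136). The lump at (297,185) is the cap's bar, and the jar looks empty. I'll check the positions in the stand frame.

```bash
python3 - <<'E'
from h import *
L=load('t10');O=np.array([.5335,-.0727]);t=np.radians(-2.8);X=np.array([np.cos(t),np.sin(t)]);Y=np.array([-X[1],X[0]])
for p in [(271,90),(283,114),(272,136),(297,186)]:
    w=plane(L,310+p[0]/4-.375,110+p[1]/4-.375,.024)[:2]-O;print((w@X).round(4),(w@Y).round(4))
o=get_obs();print(o['time_s'],abs(o['dq']).max(),o['wrist_force'])
S=load('s10')
for p in [(125,484),(151,479)]: 
    w=plane(S,170+p[0]*.3,110+p[1]*.3,.024)[:2]-O;print('scene',(w@X).round(4),(w@Y).round(4))
snap('top','t11');a=load('t11')['im'].astype(int)-L['im'];print('change in tray',abs(a[118:170,350:405]).max())
E
```

```text
0.1589 0.0004
0.1458 -0.0066
0.1331 -0.0009
0.1059 -0.0153
13.4333 0.034546252668531875 [-0.33679477 -0.23123615  0.24503022]
scene 0.1482 -0.0048
scene 0.1354 0.0014
change in tray 61
```

Emit:
move_arm([
  {"tx":0,"ty":0,"tz":0,"turn":0},
  {"tx":0,"ty":0,"tz":0,"turn":0},
  {"tx":0,"ty":0,"tz":0,"turn":0},
  {"tx":0,"ty":0,"tz":0,"turn":0},
  {"tx":0,"ty":0,"tz":0,"turn":0},
  {"tx":0,"ty":0,"tz":0,"turn":0},
  {"tx":0,"ty":0,"tz":0,"turn":0},
  {"tx":0,"ty":0,"tz":0,"turn":0},
  {"tx":0,"ty":0,"tz":0,"turn":0},
  {"tx":0,"ty":0,"tz":0,"turn":0},
  {"tx":0,"ty":0,"tz":0,"turn":0},
  {"tx":0,"ty":0,"tz":0,"turn":0},
], gripper=0.5)

```text
time_s: 14.48
eef_pos: [0.4844, 0.2195, 0.3063]
eef_rot: [-0.0, 1.0, -0.026, 0.0]
wrist_force: [0.0, 0.2, -0.3]
opening: 0.497
```

```bash
python3 - <<'E'
from h import *
snap('top','t12');snap('scene','s12');a=load('t11')['im'].astype(int)-load('t12')['im'];print('change',abs(a[118:150,355:405]).max())
L=load('t12')['im'];x=cv2.resize(L[110:260,310:440],None,fx=4,fy=4,interpolation=cv2.INTER_CUBIC)[:320]
S=load('s12')['im'];y=cv2.resize(S[170:250,170:270],None,fx=5.2,fy=3.5,interpolation=cv2.INTER_CUBIC)
y=cv2.resize(S[178:232,195:275],(520,280),interpolation=cv2.INTER_CUBIC)
cv2.imwrite('pics/t12c.png',np.vstack([x,y])[...,::-1])
T=load('t12')
O=np.array([.5335,-.0727]);t=np.radians(-2.8);X=np.array([np.cos(t),np.sin(t)]);Y=np.array([-X[1],X[0]])
w=plane(T,310+297/4-.375,110+186/4-.375,.09)[:2]-O;print(w@X,w@Y)
E
```

```text
change 4
0.08938541802737336 -0.00158571863253388
```

View pics/t12c.png

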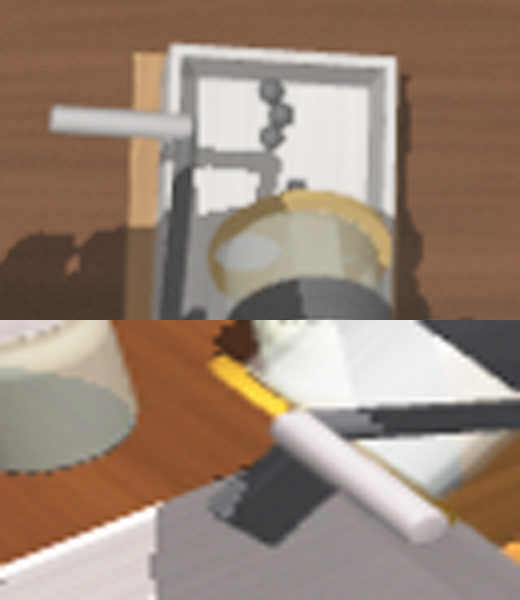

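The balls are at rest. The cap still has its 33 mm hole on the handle side and its bar in the stand's mid-plane, and the arm is clear.

```bash
python3 -c "
from h import *
print(workorder.hand_in(), get_obs()['time_s'])"
```

```text
the job is handed in; nothing more can be done
the job is handed in; nothing more can be done
```

The job is done and handed in at about 14.6 s of the 48 s allowed; hand-in reports no verdict. I gripped the cap's bar and turned the cap 49° clockwise, which put the 23 mm hole on the tray side. I then let go, swept the handle over its arc in a loose hold until the jar was at about 2 rad, opened and moved clear.

**Balls:** the top view shows all three at rest in the tray, at stand x of about 0.133, 0.146 and 0.159 m, with y within 7 mm of the centre line. I assumed their height (0.024 m, lying on the tray floor) and did not measure it. The scene camera confirms only two of them to about 3 mm, because the tray's wall hides the third.

**Cap:** after tipping, its bar is within about 2 mm of the stand's mid-plane, and the 33 mm hole is on the handle side as it should be. I measured no exact angle after tipping; in the wrist view before it, the hole and bar lined up with the tray by eye.

**Robot:** it touches nothing, and the wrist force is about zero.

**What failed or disagreed:**
- The first move call was refused by the interface's validation, before anything moved.
- One circle fit of the cap in the wrist view was off, probably because it took in the brass pivot, so I relied on the top view and the bar's alignment instead.
- The handle's measured middle was 2–3 mm off the nominal in y, which is harmless for a loose hold.

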